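# Stack the rinsing beakers

### The arm

A 7-joint arm with a two-finger parallel gripper is mounted at the origin on the work surface. World frame = base frame: x ahead of the robot, y to its left, z up, the work surface at z = 0. Lengths are in m, angles in rad, forces in N, time in s.
With the tool pointing down it reaches from about 0.35 to 0.9 m from the base axis. Payload 19.9 kg.
Tool frame: the origin (TCP) lies between the finger pads; the fingertips stand 22 mm ahead of it and the grasp point (between the pads) lies 3 mm ahead of it; z points along the fingers, y is the line along which they close (so a half turn about z gives the same grasp; the last joint's range is limited). The gripper opens to 85 mm and grips with 20 to 120 N. Pads are 22 mm wide; open, the fingers measure 114 mm over their backs; the gripper's body (76 mm by 85 mm) begins 54 mm behind the grasp point. The pads swing forward as they close: fully open they stand 13 mm farther back than shut.
Start: joints at [1.23, 0.417, -0.01, 1.614, 0.005, 1.111, -0.053], TCP at [0.184, -0.597, 0.253] pointing down, gripper open.
Joint ranges: [-2.81, 2.81], [-0.39, 2.02], [-1.27, 1.25], [0.06, 2.57], [-1.19, 4.33], [0.19, 2], [-2.82, 2.82]. Speed limits (rad/s): [1.89, 1.89, 2.39, 2.39, 3.01, 3.01, 3.01].

### API

Orientations are given as a unit quaternion [w, x, y, z].
In Python, from bench import * gives the robot as it stands.
- The arm moves only by the tool drive_tool, never from a script. Its argument "rows" is one flat list of numbers, 6 for each row, row after row: the shift along the tool's x, y, z scaled (see below), then the turn, a rotation vector about the tool's x, y, z scaled (see below). In form: [dx, dy, dz, rx, ry, rz, dx, dy, dz, rx, ry, rz, ...]. A call has 1 to 8 rows; each row is the pose to reach, as a shift and turn from the pose commanded when the call began, along the tool's axes at that moment, turning the shorter way round; what a row does not reach only later rows make up. The controller multiplies each number of a shift by 0.3 m and each number of a turn by 180 degrees. A row lasts 1/8 s, in which the tool goes at most 62.5 mm and 10.7 degrees, less where a joint would pass 70% of its speed; a pose out of reach is approached as far as the arm can. A call with a number of a shift or a turn outside -1 to 1 is refused whole. A call with a gripper value outside its range is refused whole. "grip" is the opening, from 0 (shut) to 1 (fully open), set as the call begins (left out, the last holds). The fingers move at their own pace and stop on an object; the grip force is fixed at half the most. Time passes only in rows, so rows that repeat a pose let the fingers close. It gives the time, the measured TCP pose, the force, the opening and the grip force at its end, in the units of the state.
- get_state(): the state, without advancing time (a new reading comes with each control period).
- snapshot(name): name is "scene" or "top"; returns a dict with "image" (480x640x3 uint8, red, green, blue), "depth" (480x640 float32, m along the optical axis (not along the pixel's ray), 0 where there is no reading), "fov_y" (degrees; the focal length in pixels is half the picture's height over the tangent of half this angle, whatever the lens; pixels are square), "cx", "cy" (the principal point, pixels), "k1" (the pictures are not rectified: a ray, as slopes to the right and down, at radius r is drawn at 1 + k1 r^2 times it, then the intrinsics apply), "rvec" (rotation vector, rad) and "tvec" (3), from world to camera coordinates, as OpenCV has them. Camera axes: x right, y down, z forward; pixel columns grow to the right and rows downward; lengths in m; the calibration is good to about 2 mm. A picture is of the moment at which its call begins.
- job_done(): hands the job in; it is judged then, once.
Trained networks look in the newest picture that a camera, given by its name, has taken for a name from the list of things; names that differ only in an ending like _2 or _b are one class to them, and where a whole thing is asked for, a point or a joint stands for the part that bears it (a point fixed in the world has none). Each returns a list of dicts, best first, with "p" (0 to 1); they miss things now and then, are a little off and sometimes report something else, mostly with a low value. They report only what shows in the picture. A call takes as long as a camera call. They do not tell look-alikes from the thing itself.
- search_frame(camera, query): "centre" ([column, row] in pixels, amid what is visible of it).
- pinpoint(camera, query): "centre" ([column, row] in pixels: a listed point, or the origin of a listed thing).
The state is a dict: "time_s": time; "joint_pos": joint angles; "joint_velocities": joint speeds; "effort": joint torques, N m; "position": TCP position; "ee_rot": TCP orientation; "ft_force": force on the tool from outside, world axes, zero at the start; "moment": the same for the moment, N m; "grip_width": finger opening in m; "grasp_force": force on a finger pad.
Only numpy, scipy, OpenCV 4.12 (cv2) and the standard library are available. Lean on these libraries where they do the work, as an engineer would, in place of code of your own. Each camera call takes 0.05 s, during which the arm holds its last target. There are 200 camera calls.

### The job

Clear up the rinsing beakers: stand the blue one that lies on its side upright on the free bench and let go of it, then pick it up again and nest it in the other blue beaker, not the orange one. Lower it in until the walls touch, without dropping it, and give it a light push so that it sits straight and snug with its rim about 18 mm above the rim below, stopping there before the two jam. Leave the lower beaker where it stands, and do not disturb the other things on the bench.

Things in the scene. Friction and masses are not known exactly. Their poses are not given: they have to be found in the camera images.
- tipped_beaker: Blue tapered plastic beaker, 85 mm high, outside 39 mm across at the foot, widening evenly to 55.4 mm at the rim, wall 2.4 mm; a collar of 60 mm diameter runs round its top 8 mm; 45 g. Origin: centre of its foot's underside; z up its axis, out of the mouth. Starts on its side on foot and collar, axis 8 degrees off level, mouth pointing roughly away from the robot; it can roll.
- tipped_beaker_rim (a point): Centre of that beaker's mouth, level with the rim, 85 mm up its axis. Nested in its like, the walls first touch with the rims 24 mm apart; its weight settles it to about 23 mm. Then the walls give: a push of 5 N brings the rims to about 20.5 mm apart, 8 N to about 18 mm, 13 N or more drives them past 12 mm, jammed. It stays as deep as it was pushed.
- standing_beaker: The other blue beaker, same shape, size and colour, standing empty and upright, its foot held tight in a black ring weight (80 mm across, 22 mm high; 350 g together), loose on the bench. Mouth 51 mm across inside, floor 3 mm thick. Origin: centre of its foot's underside, z up.
- standing_beaker_rim (a point): Centre of the standing blue beaker's mouth, level with its rim, 85 mm above the bench. Once the other is nested, fingers that reach no more than 13 mm below the upper rim stay clear of this rim.
- orange_beaker: An orange beaker of the same size standing upright in the same kind of black ring weight, loose; the blue and the orange one may stand either way round, left or right. Origin: centre of its foot. Leave it alone.
- pickle_jar: Glass jar with knobbed lid, red filling, 116 mm across, 136 mm high, loose. Origin: centre of its foot. Leave it alone.
- screwdriver_red: Watchmaker's screwdriver with a red ring, 103 mm long, 9 mm thick, lying. Origin: under its middle, x towards the tip. Leave it alone.
- screwdriver_green: The same with a green ring. Leave it alone.
- pliers: Small pliers with yellow handles, 140 mm long, lying. Origin: under the middle, x towards the jaws. Leave them alone.
- tweezers: Dark steel tweezers, 118 mm long, lying. Origin: under the middle. Leave them alone.
- loupe: Black eyeglass (loupe), 34 mm across, 26 mm high, standing on its wide end. Origin: centre of its underside. Leave it alone.
Things that resemble listed ones, but are neither listed nor needed, are in the scene too. Leave any green look-alike of the standing_beaker alone. Leave any pink look-alike of the tipped_beaker alone.

How it is judged:
By the outcome, as a careful person would: the job done as asked, in the order asked, and still so for the second after the job is handed in, with the robot touching nothing.
It also fails if it takes over 72 s, if anything falls off the work surface, if the arm or the gripper's body presses on something with over 40 N, if the wrist force passes 120 N, or if a joint passes its speed limit or range.

## Working session

There is one attempt and no reset: what is moved stays moved. The work goes in short steps, Python scripts to look and compute and a tool call to move; the robot and the scene stay as the last step left them, time stands still between calls to the robot, and variables do not carry over. Pictures are saved under pics/ and viewed, at most 10 in all, crops included, and the job is handed in when it is done.

Besides the shell and the picture viewer there is one more tool, called after ">>>" as name(argument=value, ...) on one line, values as JSON. drive_tool: Moves the arm, as the interface text tells. Its arguments: {"type":"object","properties":{"rows":{"type":"array","items":{"type":"number"}},"grip":{"type":"number"}},"required":["rows"]}

```bash
mkdir -p pics; ls
cat > h.py <<'E'
from bench import *
import numpy as np, cv2
from scipy.spatial.transform import Rotation as R
def cam(s):
    f=240/np.tan(np.radians(s["fov_y"]/2)); K=np.array([[f,0,s["cx"]],[0,f,s["cy"]],[0,0,1]])
    return K,np.array([s["k1"],0,0,0,0.]),R.from_rotvec(np.ravel(s["rvec"])).as_matrix(),np.ravel(s["tvec"])
def ray(s,p):
    K,D,Rm,t=cam(s); u=cv2.undistortPoints(np.array([[p]],float),K,D)[0,0]
    return -Rm.T@t, Rm.T@np.array([u[0],u[1],1.])
def at_z(s,p,z):
    o,d=ray(s,p); return o+d*(z-o[2])/d[2]
def at_d(s,p):
    o,d=ray(s,p); return o+d*s["depth"][int(round(p[1])),int(round(p[0]))]
def cloud(s):
    K,D,Rm,t=cam(s); g=np.stack(np.meshgrid(np.arange(640.),np.arange(480.)),-1).reshape(-1,1,2)
    u=cv2.undistortPoints(g,K,D)[:,0]; z=s["depth"].reshape(-1,1)
    return ((np.c_[u,np.ones(len(u))]*z-t)@Rm).reshape(480,640,3)
def px(s,X):
    K,D,Rm,t=cam(s); return cv2.projectPoints(np.atleast_2d(np.array(X,float)),cv2.Rodrigues(Rm)[0],t,K,D)[0][:,0]
def save(n,im): cv2.imwrite("pics/"+n+".png",im[...,::-1])
E
python3 - <<'E'
from h import *
for c in ("scene","top"):
    s=snapshot(c); save(c+"0",s["image"]); o,_=ray(s,(320,240)); print(c,o.round(3))
    for q in ("tipped_beaker","tipped_beaker_rim","standing_beaker","standing_beaker_rim","orange_beaker","pickle_jar","loupe","pliers","tweezers","screwdriver_red","screwdriver_green"):
        print(q,[(np.round(r["centre"]).tolist(),round(r["p"],2),at_d(s,r["centre"]).round(3).tolist()) for r in pinpoint(c,q)][:4])
st=get_state(); print({k:np.round(v,3).tolist() for k,v in st.items()})
E
```

```text
pics
scene [1.462 0.374 1.355]
tipped_beaker [([326.0, 243.0], 0.97, [0.54, 0.041, 0.044]), ([332.0, 202.0], 0.88, [0.397, 0.001, 0.038]), ([174.0, 226.0], 0.48, [0.64, -0.368, 0.024])]
tipped_beaker_rim [([330.0, 264.0], 0.93, [0.572, 0.069, 0.003]), ([319.0, 219.0], 0.71, [0.443, -0.017, 0.005])]
standing_beaker [([256.0, 194.0], 0.8, [0.446, -0.21, 0.026]), ([236.0, 228.0], 0.6, [0.574, -0.208, 0.021])]
standing_beaker_rim [([236.0, 206.0], 0.71, [0.531, -0.23, 0.055]), ([256.0, 172.0], 0.65, [0.397, -0.234, 0.06]), ([304.0, 298.0], 0.17, [0.698, 0.048, 0.007])]
orange_beaker [([392.0, 276.0], 0.86, [0.569, 0.235, 0.044]), ([328.0, 265.0], 0.52, [0.576, 0.063, 0.003])]
pickle_jar [([202.0, 273.0], 0.96, [0.78, -0.191, 0.088])]
loupe [([173.0, 228.0], 0.5, [0.644, -0.369, 0.017])]
pliers [([203.0, 172.0], 0.77, [0.422, -0.401, 0.012]), ([329.0, 263.0], 0.52, [0.572, 0.066, 0.007])]
tweezers [([453.0, 259.0], 0.44, [0.418, 0.366, -0.002])]
screwdriver_red [([302.0, 297.0], 0.56, [0.69, 0.039, -0.007])]
screwdriver_green [([340.0, 314.0], 0.5, [0.703, 0.148, 0.003])]
top [ 0.422 -0.0
[... 676 characters left out ...]
.023])]
pliers [([490.0, 332.0], 0.57, [0.408, -0.389, 0.009])]
tweezers [([143.0, 327.0], 0.46, [0.401, 0.367, -0.002])]
screwdriver_red [([291.0, 202.0], 0.64, [0.69, 0.049, -0.003]), ([210.0, 268.0], 0.42, [0.535, 0.224, 0.005])]
screwdriver_green [([249.0, 193.0], 0.49, [0.708, 0.144, 0.002])]
{'time_s': 1.2, 'joint_pos': [1.23, 0.417, -0.01, 1.614, 0.005, 1.111, -0.053], 'joint_velocities': [-0.001, 0.001, 0.001, -0.001, -0.001, -0.001, -0.0], 'effort': [-0.002, -86.423, 0.678, -43.521, 0.019, 0.002, 0.0], 'position': [0.184, -0.597, 0.253], 'ee_rot': [-0.0, 0.989, 0.149, -0.0], 'ft_force': [0.017, -1.367, 1.032], 'moment': [-0.026, 0.01, 0.063], 'grasp_force': 0.0, 'grip_width': 0.085}
```

View pics/scene0.png

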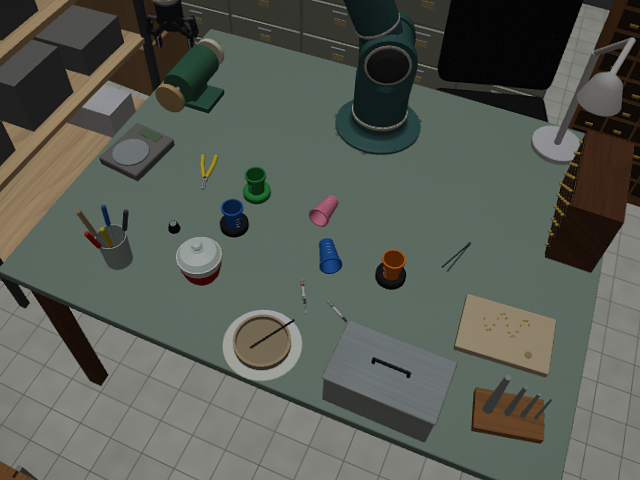

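View pics/top0.png

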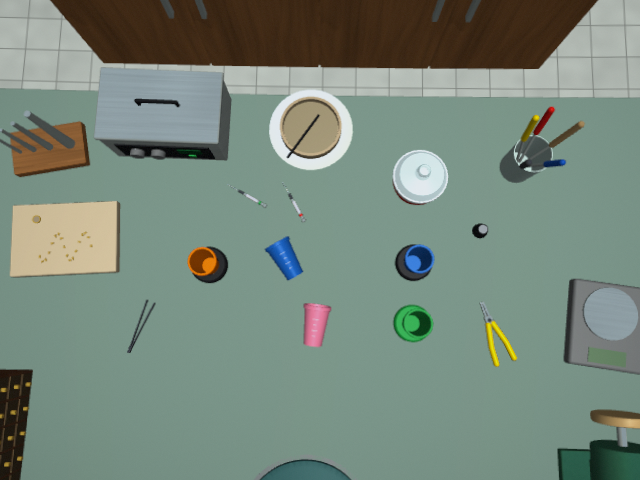

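Top picture: the blue tipped beaker is at (285,258), with its foot at about (295,275) and its mouth at about (277,243). The lookalike is the pink one at (316,325). The standing blue beaker is at (415,262), with lookalikes in green at (413,323) and orange at (207,263). I choose blue (285,258) as the tipped beaker and blue (415,262) as the target. Next I fit both from the depth data and check with one crop.

```bash
cat >> h.py <<'E'
from scipy.optimize import least_squares
def blue_pts(centre,rad,zmin=0.006):
    P=[]
    for c in ("scene","top"):
        s=snapshot(c); h=cv2.cvtColor(s["image"],cv2.COLOR_RGB2HSV); X=cloud(s)
        m=(h[...,0]>100)&(h[...,0]<125)&(h[...,1]>130)&(h[...,2]>50)&(s["depth"]>0)
        m&=(np.hypot(X[...,0]-centre[0],X[...,1]-centre[1])<rad)&(X[...,2]>zmin)
        m=cv2.erode(m.astype(np.uint8),np.ones((2,2)))>0
        P.append(X[m])
    return P
def surf(q):  # q: points in beaker frame -> distance to nearest wall surface
    r=np.hypot(q[:,0],q[:,1]); z=q[:,2]; ro=19.5e-3+z*8.2/85
    ro=np.where(z>0.077,0.030,ro); ri=17.1e-3+z*8.2/85
    d=np.where(abs(r-ro)<abs(r-ri),r-ro,r-ri); rim=z-0.085
    return np.where((z>0.083)&(abs(rim)<abs(d)),rim,d)+np.where(z>0.085,z-.085,0)+np.where(z<0,z,0)
def fit(P,x0,fun):
    return least_squares(lambda v:surf(fun(v,P)),x0,loss="soft_l1",f_scale=0.002)
def f_tip(v,P):
    a=np.radians(8); cy,sy=np.cos(v[2]),np.sin(v[2]); d=np.array([cy*np.cos(a),sy*np.cos(a),np.sin(a)])
    y=np.array([-sy,cy,0]); x=np.cross(y,d); return (P-np.array([v[0],v[1],.0193]))@np.c_[x,y,d]
def f_up(v,P): return P-np.array([v[0],v[1],0])
E
python3 - <<'E'
from h import *
P=blue_pts((.55,.05),.11)
for Q in (P[0],P[1],np.vstack(P)):
    r=fit(Q,[.52,.03,.4],f_tip); print("tip",len(Q),r.x.round(4),np.median(abs(r.fun)).round(4), Q.max(0).round(3))
P=blue_pts((.54,-.23),.08,.025)
for Q in (P[0],P[1],np.vstack(P)):
    r=fit(Q,[.54,-.23],f_up); print("up",len(Q),r.x.round(4),np.median(abs(r.fun)).round(4),Q.max(0).round(3))
s=snapshot("top"); im=cv2.resize(s["image"][170:370,180:460],None,fx=2.8,fy=2.8,interpolation=cv2.INTER_CUBIC); save("crop1",im)
E
```

```text
tip 350 [0.523  0.0335 0.5502] 0.0009 [0.607 0.102 0.065]
tip 710 [0.5203 0.0343 0.5568] 0.0007 [0.6   0.095 0.061]
tip 1060 [0.5206 0.0351 0.5272] 0.0008 [0.607 0.102 0.065]
up 294 [ 0.5577 -0.2261] 0.0009 [ 0.59  -0.193  0.093]
up 348 [ 0.5542 -0.2255] 0.0006 [ 0.582 -0.198  0.088]
up 642 [ 0.557  -0.2267] 0.0008 [ 0.59  -0.193  0.093]
```

View pics/crop1.png

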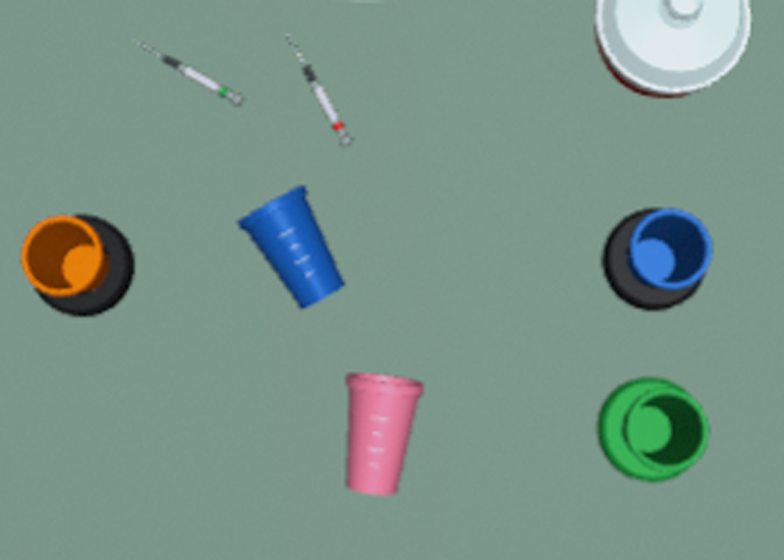

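The crop confirms blue tipped (foot lower right, mouth upper left) at crop (295,245), and blue standing at crop (670,250), with green below it and orange at left. I'll grip the collar with the tool tilted back 35°.

```bash
cat >> h.py <<'E'
def rot(yaw,tilt): # tool x along heading yaw at tilt 0, z down; tilt>0: fingers lean forward along yaw
    h=np.array([np.cos(yaw),np.sin(yaw),0]); u=np.array([0,0,1.]); z=np.sin(tilt)*h-np.cos(tilt)*u; x=np.cos(tilt)*h+np.sin(tilt)*u
    return np.c_[x,np.cross(z,x),z]
def go(p0,R0,p,Rt):
    v=np.r_[R0.T@(np.array(p)-p0)/.3, R.from_matrix(R0.T@Rt).as_rotvec()/np.pi]; return v.round(4).tolist()
def cur():
    s=get_state(); q=np.array(s["ee_rot"]); return np.array(s["position"]),R.from_quat(q[[1,2,3,0]]).as_matrix()
E
python3 - <<'E'
from h import *
p,r=cur(); yaw=.53; R0=rot(yaw,0); Rt=rot(yaw,-np.radians(35))
h=np.array([np.cos(yaw),np.sin(yaw),0]); g=np.array([.5207,.0345,.0193])+.078*(np.cos(np.radians(8))*h+np.array([0,0,np.sin(np.radians(8))]))
pre=g-.11*Rt[:,2]; print(g,pre)
print(go(p,r,[.39,-.30,.27],R0)); print(go(p,r,[.55,-.05,.27],R0))
q=np.array([.39,-.3,.27]); print(go(q,R0,[.55,-.05,.26],R0)); q=np.array([.55,-.05,.26]);print(go(q,R0,pre,Rt))
E
```

```text
[0.587344   0.07354785 0.0301555 ] [0.64178144 0.10544368 0.12026223]
[0.948, -0.745, -0.0558, -0.0, 0.0, -0.0736]
[1.703, -1.3844, -0.0558, -0.0, 0.0, -0.0736]
[0.8814, -0.4494, 0.0333, 0.0, 0.0, 0.0]
[0.5259, -0.2924, 0.4658, 0.0, -0.1944, 0.0]
```

>>> drive_tool(rows=[0.948, -0.745, -0.056, 0, 0, -0.074, 0.948, -0.745, -0.056, 0, 0, -0.074, 0.948, -0.745, -0.056, 0, 0, -0.074, 0.948, -0.745, -0.056, 0, 0, -0.074, 0.948, -0.745, -0.056, 0, 0, -0.074, 0.948, -0.745, -0.056, 0, 0, -0.074, 0.948, -0.745, -0.056, 0, 0, -0.074, 0.948, -0.745, -0.056, 0, 0, -0.074], grip=1)

```text
time_s: 2.45
position: [0.3898, -0.3003, 0.2701]
ee_rot: [0.0, 0.965, 0.262, -0.0]
ft_force: [0.1, -0.2, 0.3]
grip_width: 0.0853
grasp_force: 0.0
```

>>> drive_tool(rows=[0.881, -0.449, 0.033, 0, 0, 0, 0.881, -0.449, 0.033, 0, 0, 0, 0.881, -0.449, 0.033, 0, 0, 0, 0.881, -0.449, 0.033, 0, 0, 0, 0.881, -0.449, 0.033, 0, 0, 0, 0.881, -0.449, 0.033, 0, 0, 0, 0.881, -0.449, 0.033, 0, 0, 0, 0.881, -0.449, 0.033, 0, 0, 0])

```text
time_s: 3.45
position: [0.5492, -0.0517, 0.2602]
ee_rot: [0.0, 0.965, 0.261, -0.0]
ft_force: [-0.2, 0.5, 0.6]
grip_width: 0.0851
grasp_force: 0.0
```

>>> drive_tool(rows=[0.526, -0.292, 0.466, 0, -0.194, 0, 0.526, -0.292, 0.466, 0, -0.194, 0, 0.526, -0.292, 0.466, 0, -0.194, 0, 0.526, -0.292, 0.466, 0, -0.194, 0, 0.526, -0.292, 0.466, 0, -0.194, 0, 0.526, -0.292, 0.466, 0, -0.194, 0, 0.526, -0.292, 0.466, 0, -0.194, 0, 0.526, -0.292, 0.466, 0, -0.194, 0])

```text
time_s: 4.45
position: [0.6419, 0.1043, 0.1226]
ee_rot: [0.079, 0.921, 0.25, -0.288]
ft_force: [-0.2, 0.1, -1.0]
grip_width: 0.0856
grasp_force: 0.0
```

Run:
```python
from h import *
s=snapshot("scene"); save("c2",cv2.resize(s["image"][170:330,230:430],None,fx=3.5,fy=3.5,interpolation=cv2.INTER_CUBIC))
P=blue_pts((.55,.05),.11); 
for Q in P:
  if len(Q)>60: print(len(Q),fit(Q,[.52,.03,.5],f_tip).x.round(4))
p,r=cur(); yaw=.53; Rt=rot(yaw,-np.radians(35)); g=np.array([.5873,.0735,.0302]); print(go(p,r,g,Rt)); print(go(p,r,g-.04*Rt[:,2],Rt))
```

```text
[0.0023, -0.001, 0.3692, 0.0003, -0.0009, 0.0]
[0.0027, -0.0009, 0.2359, 0.0003, -0.0009, 0.0]
```

View pics/c2.png

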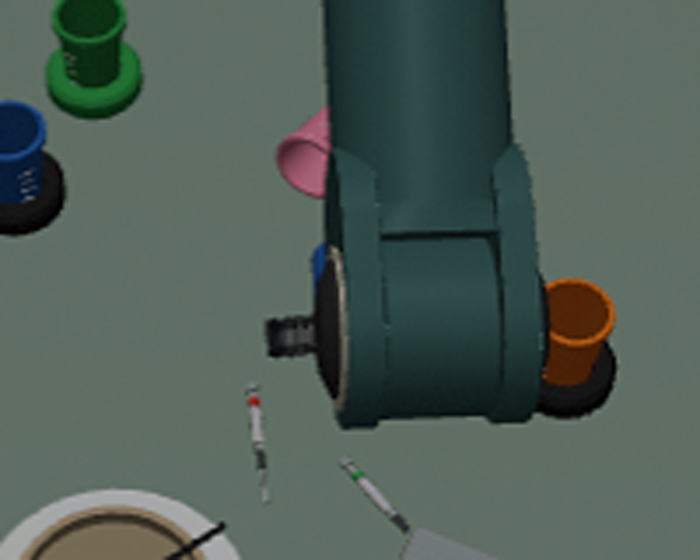

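The arm hides the tipped beaker, with only a sliver of blue showing at (320,265). Pink, orange and the screwdrivers are undisturbed. I'll go down slowly and watch the force.

>>> drive_tool(rows=[0.0, -0.001, 0.12, 0, -0.001, 0, 0.002, -0.001, 0.24, 0, -0.001, 0, 0.002, -0.001, 0.3, 0, -0.001, 0, 0.002, -0.001, 0.33, 0, -0.001, 0, 0.002, -0.001, 0.35, 0, -0.001, 0, 0.002, -0.001, 0.369, 0, -0.001, 0, 0.002, -0.001, 0.369, 0, -0.001, 0])

```text
time_s: 5.48
position: [0.5869, 0.074, 0.0293]
ee_rot: [0.079, 0.92, 0.25, -0.291]
ft_force: [0.4, -0.3, 0.5]
grip_width: 0.0855
grasp_force: 0.0
```

>>> drive_tool(rows=[0, 0, 0, 0, 0, 0, 0, 0, 0, 0, 0, 0, 0, 0, 0, 0, 0, 0, 0, 0, 0, 0, 0, 0, 0, 0, 0, 0, 0, 0, 0, 0, 0, 0, 0, 0, 0, 0, 0, 0, 0, 0, 0, 0, 0, 0, 0, 0], grip=0.5)

```text
time_s: 6.48
position: [0.5873, 0.0742, 0.0297]
ee_rot: [0.079, 0.92, 0.25, -0.291]
ft_force: [1.8, 1.3, 6.7]
grip_width: 0.0581
grasp_force: 63.1
```

Run:
```python
from h import *
p,r=cur(); yaw=.53; a=p+[0,0,.11]; Rt=rot(yaw,np.radians(47)); print(go(p,r,a,r)); print(go(a,r,a,Rt))
```

```text
[-0.2106, 0.0, -0.3002, 0.0, 0.0, 0.0]
[0.0, 0.0, 0.0, -0.0, 0.4558, 0.0005]
```

>>> drive_tool(rows=[-0.03, 0, -0.043, 0, 0, 0, -0.09, 0, -0.128, 0, 0, 0, -0.15, 0, -0.214, 0, 0, 0, -0.211, 0, -0.3, 0, 0, 0, -0.211, 0, -0.3, 0, 0, 0])

```text
time_s: 7.1
position: [0.5878, 0.0742, 0.1423]
ee_rot: [0.079, 0.921, 0.25, -0.289]
ft_force: [0.9, -0.1, -1.0]
grip_width: 0.0581
grasp_force: 64.0
```

>>> drive_tool(rows=[0, 0, 0, 0, 0.05, 0, 0, 0, 0, 0, 0.1, 0, 0, 0, 0, 0, 0.15, 0, 0, 0, 0, 0, 0.2, 0, 0, 0, 0, 0, 0.25, 0, 0, 0, 0, 0, 0.3, 0, 0, 0, 0, 0, 0.35, 0, 0, 0, 0, 0, 0.4, 0])

```text
time_s: 8.1
position: [0.5812, 0.0669, 0.129]
ee_rot: [-0.059, 0.936, 0.253, 0.236]
ft_force: [0.2, -0.7, -1.3]
grip_width: 0.0574
grasp_force: 64.2
```

>>> drive_tool(rows=[0, 0, 0, 0, 0.03, 0, 0, 0, 0, 0, 0.056, 0, 0, 0, 0, 0, 0.056, 0, 0, 0, 0, 0, 0.056, 0])

```text
time_s: 8.6
position: [0.5818, 0.0644, 0.1248]
ee_rot: [-0.073, 0.917, 0.248, 0.303]
ft_force: [-0.1, -0.5, -1.8]
grip_width: 0.0575
grasp_force: 64.2
```

Run:
```python
from h import *
s=snapshot("scene"); a=s["image"][170:330,230:430]; t=snapshot("top"); b=t["image"][170:330,180:380]
save("c3",cv2.resize(np.hstack([a,b]),None,fx=2,fy=2,interpolation=cv2.INTER_CUBIC))
p,r=cur(); print(p,r.round(3))
P=blue_pts(p[:2],.13,.0)
for Q in P: print(len(Q), Q.min(0).round(3) if len(Q) else 0, Q.max(0).round(3) if len(Q) else 0)
np.save("P.npy",np.vstack(P))
```

```text
[0.58153659 0.06393785 0.1244853 ] [[ 0.693  0.5    0.519]
 [ 0.411 -0.866  0.284]
 [ 0.592  0.017 -0.806]]
316 [0.549 0.037 0.048] [0.614 0.094 0.136]
470 [0.551 0.034 0.039] [0.608 0.091 0.233]
```

View pics/c3.png

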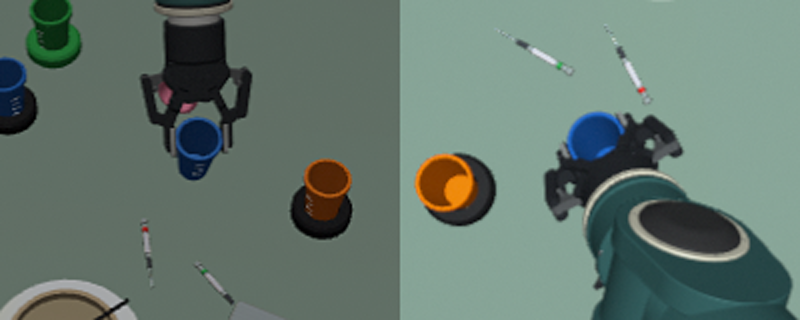

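The picture shows the blue beaker held nearly upright, mouth up at (198,135); everything else is still in place. The tool stopped at 36° of tilt rather than 47°, so I'll fit the beaker's tilt and check the joints.

```bash
cat >> h.py <<'E'
def f5(v,P): # v: rim centre xyz, tilt vector (ax: axis x,y components)
    d=np.array([v[3],v[4],np.sqrt(1-v[3]**2-v[4]**2)]); y=np.cross(d,[1,0,0]); y/=np.linalg.norm(y); x=np.cross(y,d)
    return (P-(v[:3]-.085*d))@np.c_[x,y,d]
def fit5(P,x0): return least_squares(lambda v:surf(f5(v,P)),x0,loss="soft_l1",f_scale=0.002)
E
python3 - <<'E'
from h import *
P=np.load("P.npy"); P=P[P[:,2]<.15]
p,r=cur(); f=fit5(P,[p[0],p[1],p[2]+.007,0,0]); print(f.x.round(4),np.median(abs(f.fun)))
h=np.array([np.cos(.53),np.sin(.53)]); print("tilt along heading deg",np.degrees(f.x[3:]@h), "side",np.degrees(f.x[3:]@[-h[1],h[0]]))
print(np.round(get_state()["joint_pos"],3))
E
```

```text
[0.5841 0.0653 0.1322 0.163  0.1359] 0.0007285231235446311
tilt along heading deg 11.99422254288667 side 1.9937508387365734
[ 0.817  0.612 -1.02   2.184  1.498  0.202 -2.436]
```

Run:
```python
from h import *
p,r=cur(); print(go(p,r,[.69,-.055,.15],rot(-.08,np.radians(36))))
```

```text
[0.1371, 0.5254, 0.0063, -0.1088, -0.0024, 0.158]
```

>>> drive_tool(rows=[0.02, 0.1, 0.0, -0.02, 0, 0.03, 0.05, 0.2, 0.0, -0.04, 0, 0.06, 0.08, 0.3, 0.003, -0.07, 0, 0.1, 0.11, 0.4, 0.005, -0.09, -0.001, 0.13, 0.137, 0.525, 0.006, -0.109, -0.002, 0.158, 0.137, 0.525, 0.006, -0.109, -0.002, 0.158, 0.137, 0.525, 0.006, -0.109, -0.002, 0.158, 0.137, 0.525, 0.006, -0.109, -0.002, 0.158])

```text
time_s: 9.8
position: [0.6909, -0.0545, 0.152]
ee_rot: [0.011, 0.951, -0.035, 0.308]
ft_force: [0.4, -0.5, -0.5]
grip_width: 0.0579
grasp_force: 64.6
```

Run:
```python
from h import *
p,r=cur(); print(p,np.degrees(np.arctan2(*r[1::-1,2])),np.degrees(np.arccos(-r[2,2])), np.round(get_state()["joint_pos"],3))
print(go(p,r,[.69,-.055,.13],rot(-.08,np.radians(48.3))))
```

```text
[ 0.69086873 -0.05449795  0.15203304] -4.2453797887662725 35.9318681924445 [ 0.939  0.89  -1.274  1.955  1.652  0.779 -2.821]
[-0.0453, 0.0019, 0.0578, -0.0013, 0.0687, 0.0015]
```

>>> drive_tool(rows=[-0.01, 0, 0.014, 0, 0.017, 0, -0.02, 0.001, 0.028, -0.001, 0.034, 0, -0.03, 0.002, 0.042, -0.001, 0.051, 0.001, -0.045, 0.002, 0.058, -0.001, 0.069, 0.001, -0.045, 0.002, 0.058, -0.001, 0.069, 0.001, -0.045, 0.002, 0.058, -0.001, 0.069, 0.001])

```text
time_s: 10.55
position: [0.724, -0.0929, 0.1541]
ee_rot: [0.003, 0.929, -0.006, 0.369]
ft_force: [-0.1, 0.2, -0.1]
grip_width: 0.058
grasp_force: 64.6
```

```bash
cat > chk.py <<'E'
from h import *
p,r=cur(); print(p.round(4),np.degrees(np.arctan2(*r[1::-1,2])).round(1),np.degrees(np.arccos(-r[2,2])).round(1), np.round(get_state()["joint_pos"],3))
P=np.vstack(blue_pts(p[:2],.1,.0)); P=P[(P[:,2]<p[2]+.02)]
f=fit5(P,[p[0],p[1],p[2]+.007,0,0]); print(len(P),f.x[:3].round(4),np.degrees(f.x[3:]).round(1),np.median(abs(f.fun)), "foot",(f.x[:3]-.085*np.r_[f.x[3:],np.sqrt(1-f.x[3:]@f.x[3:])]).round(4))
E
python3 chk.py
```

```text
[ 0.724  -0.0929  0.1541] -0.8 43.3 [ 1.014  0.963 -1.274  1.938  1.859  0.682 -2.823]
888 [ 0.7262 -0.0928  0.1622] [ 6.  -1.7] 0.0007148039646943192 foot [ 0.7173 -0.0903  0.0777]
```

Run:
```python
from h import *
p,r=cur(); d=np.array([np.sin(np.radians(6)),-np.sin(np.radians(1.7)),0]); d[2]=np.sqrt(1-d@d)
c=R.from_rotvec(np.cross(d,[0,0,1])).as_matrix()
for y in (0,.2,.35): print(go(p,r,[.70,-.055,.145],R.from_rotvec([0,0,y]).as_matrix()@(c if y>.3 else np.eye(3))@r))
```

```text
[-0.0811, -0.1255, -0.0344, 0.0, 0.0, 0.0]
[-0.0811, -0.1255, -0.0344, 0.0437, 0.0, -0.0463]
[-0.0811, -0.1255, -0.0344, 0.0742, 0.0347, -0.083]
```

>>> drive_tool(rows=[-0.02, -0.03, -0.009, 0.01, 0, -0.012, -0.04, -0.06, -0.018, 0.022, 0, -0.024, -0.06, -0.09, -0.026, 0.034, 0, -0.036, -0.081, -0.125, -0.034, 0.044, 0, -0.046, -0.081, -0.125, -0.034, 0.06, 0.017, -0.065, -0.081, -0.125, -0.034, 0.074, 0.035, -0.083, -0.081, -0.125, -0.034, 0.074, 0.035, -0.083, -0.081, -0.125, -0.034, 0.074, 0.035, -0.083])

```text
time_s: 11.65
position: [0.7003, -0.0556, 0.1447]
ee_rot: [-0.057, 0.895, 0.156, 0.414]
ft_force: [0.1, -0.4, -0.5]
grip_width: 0.0576
grasp_force: 64.6
```

```bash
python3 chk.py
```

```text
[ 0.7003 -0.0556  0.1447] 17.7 49.4 [ 1.106  1.008 -1.27   2.013  1.989  0.408 -2.615]
1052 [ 0.7024 -0.0553  0.1512] [ 1.2 -0.7] 0.0009377853328786118 foot [ 0.7007 -0.0543  0.0662]
```

Run:
```python
from h import *
p,r=cur(); print(go(p,r,p-[0,0,.061],r))
```

```text
[-0.1544, -0.0059, 0.1321, 0.0, 0.0, 0.0]
```

>>> drive_tool(rows=[-0.03, -0.001, 0.026, 0, 0, 0, -0.06, -0.002, 0.052, 0, 0, 0, -0.09, -0.004, 0.078, 0, 0, 0, -0.12, -0.005, 0.104, 0, 0, 0, -0.14, -0.006, 0.12, 0, 0, 0, -0.154, -0.006, 0.132, 0, 0, 0, -0.154, -0.006, 0.132, 0, 0, 0, -0.154, -0.006, 0.132, 0, 0, 0])

```text
time_s: 12.75
position: [0.7005, -0.0561, 0.084]
ee_rot: [-0.056, 0.894, 0.157, 0.415]
ft_force: [1.5, 0.1, -0.3]
grip_width: 0.0577
grasp_force: 64.6
```

```bash
python3 chk.py
```

```text
[ 0.7005 -0.0561  0.084 ] 17.7 49.5 [ 1.096  1.169 -1.25   2.016  2.191  0.482 -2.679]
956 [ 0.7029 -0.0557  0.0901] [1.1 0.3] 0.0008777924063969236 foot [ 0.7012 -0.0561  0.0051]
```

>>> drive_tool(rows=[-0.005, 0, 0.0043, 0, 0, 0, -0.01, 0, 0.0087, 0, 0, 0, -0.01, 0, 0.0087, 0, 0, 0])

```text
time_s: 13.22
position: [0.7009, -0.0561, 0.0802]
ee_rot: [-0.057, 0.894, 0.157, 0.415]
ft_force: [0.6, -0.9, 4.2]
grip_width: 0.0579
grasp_force: 64.9
```

>>> drive_tool(rows=[-0.0025, 0, 0.0022, 0, 0, 0, -0.0025, 0, 0.0022, 0, 0, 0])

```text
time_s: 13.48
position: [0.7013, -0.0559, 0.0801]
ee_rot: [-0.057, 0.894, 0.157, 0.416]
ft_force: [0.9, -0.7, 10.8]
grip_width: 0.0574
grasp_force: 65.1
```

On the bench. I'll ease the load and let go, then back off along the tool axis.

>>> drive_tool(rows=[0.003, 0, -0.0026, 0, 0, 0, 0.003, 0, -0.0026, 0, 0, 0])

```text
time_s: 13.72
position: [0.7007, -0.0561, 0.0802]
ee_rot: [-0.056, 0.894, 0.157, 0.415]
ft_force: [-0.4, 0.2, 5.0]
grip_width: 0.0578
grasp_force: 64.9
```

>>> drive_tool(rows=[0, 0, 0, 0, 0, 0, 0, 0, 0, 0, 0, 0, 0, 0, 0, 0, 0, 0, 0, 0, 0, 0, 0, 0, 0, 0, 0, 0, 0, 0, 0, 0, 0, 0, 0, 0], grip=1)

```text
time_s: 14.48
position: [0.7004, -0.0561, 0.0798]
ee_rot: [-0.057, 0.895, 0.157, 0.415]
ft_force: [0.4, 0.9, 0.3]
grip_width: 0.0853
grasp_force: 0.0
```

>>> drive_tool(rows=[0, 0, -0.05, 0, 0, 0, 0, 0, -0.12, 0, 0, 0, 0, 0, -0.25, 0, 0, 0, 0, 0, -0.4, 0, 0, 0, 0, 0, -0.5, 0, 0, 0, 0, 0, -0.5, 0, 0, 0])

```text
time_s: 15.22
position: [0.5909, -0.0931, 0.178]
ee_rot: [-0.054, 0.895, 0.157, 0.414]
ft_force: [0.7, 0.7, 0.0]
grip_width: 0.0858
grasp_force: 0.0
```

```bash
cat > chk2.py <<'E'
from h import *
p,r=cur(); print(p.round(4),r.round(3).tolist(),np.round(get_state()["joint_pos"],3))
def rep(c,n):
    P=blue_pts(c,.06,.025 if n=="low" else .004)
    for Q in P+[np.vstack(P)]:
        if len(Q)<80: continue
        f=fit5(Q,[c[0],c[1],.085,0,0]); print(n,len(Q),f.x[:3].round(4),np.degrees(f.x[3:]).round(1),"upright fit",fit(Q,c,f_up).x.round(4))
rep([.7012,-.056],"held"); rep([.556,-.2265],"low")
E
python3 chk2.py
```

```text
[ 0.5909 -0.0931  0.178 ] [[0.608, 0.325, 0.724], [0.237, -0.945, 0.226], [0.758, 0.034, -0.652]] [ 1.345  0.748 -1.274  2.22   2.105  0.189 -2.824]
held 397 [ 0.7066 -0.0583  0.086 ] [0.6 0.1] upright fit [ 0.7063 -0.0585]
held 426 [ 0.7014 -0.0561  0.0854] [-1.6  0.1] upright fit [ 0.702  -0.0563]
held 823 [ 0.7052 -0.0579  0.0877] [ 0.3 -0.7] upright fit [ 0.7047 -0.0572]
low 329 [ 0.5582 -0.2259  0.0871] [0. 1.] upright fit [ 0.5582 -0.2261]
low 338 [ 0.5561 -0.2271  0.0857] [-0.2  0. ] upright fit [ 0.5562 -0.2272]
low 667 [ 0.5576 -0.2262  0.0878] [ 0.3 -0.8] upright fit [ 0.5573 -0.226 ]
```

Run:
```python
from h import *
p,r=cur(); print(go(p,r,[.62,-.08,.28],rot(.7,0)));print(go(p,r,[.6,-.09,.24],rot(.5,np.radians(30))))
```

```text
[0.3245, 0.0071, -0.1479, 0.0579, -0.27, -0.105]
[0.175, 0.0131, -0.1173, 0.0402, -0.1071, -0.035]
```

>>> drive_tool(rows=[0.1, 0.005, -0.07, 0.02, -0.05, -0.02, 0.175, 0.013, -0.117, 0.04, -0.107, -0.035, 0.25, 0.01, -0.13, 0.05, -0.16, -0.06, 0.325, 0.007, -0.148, 0.058, -0.22, -0.09, 0.325, 0.007, -0.148, 0.058, -0.27, -0.105, 0.325, 0.007, -0.148, 0.058, -0.27, -0.105, 0.325, 0.007, -0.148, 0.058, -0.27, -0.105, 0.325, 0.007, -0.148, 0.058, -0.27, -0.105])

```text
time_s: 16.42
position: [0.6211, -0.0787, 0.2816]
ee_rot: [0.0, 0.939, 0.345, -0.001]
ft_force: [-1.0, -0.2, 0.5]
grip_width: 0.0853
grasp_force: 0.0
```

```bash
python3 chk2.py
python3 - <<'E'
from h import *
p,r=cur(); print(go(p,r,[.7030,-.0570,.20],rot(.7,0)))
E
```

```text
[ 0.6211 -0.0787  0.2816] [[0.763, 0.647, -0.003], [0.647, -0.763, -0.001], [-0.003, -0.001, -1.0]] [ 0.836  0.661 -1.155  1.551  0.615  1.34  -1.255]
held 419 [ 0.7074 -0.0585  0.0867] [ 1.2 -0.7] upright fit [ 0.7066 -0.0578]
held 435 [ 0.7059 -0.057   0.0871] [-0.7  1.3] upright fit [ 0.706  -0.0572]
low 344 [ 0.5577 -0.2252  0.087 ] [-1.2  3.4] upright fit [ 0.5582 -0.2265]
low 344 [ 0.5577 -0.2252  0.087 ] [-1.2  3.4] upright fit [ 0.5582 -0.2265]
[0.2579, 0.1207, 0.2631, -0.0001, -0.0003, -0.0001]
```

Run:
```python
from h import *
p,r=cur(); print(go(p,r,[.7042,-.0573,.17],rot(.7,0)))
```

```text
[0.2602, 0.124, 0.3631, -0.0001, -0.0003, -0.0001]
```

>>> drive_tool(rows=[0.13, 0.062, 0.15, 0, 0, 0, 0.26, 0.124, 0.3, 0, 0, 0, 0.26, 0.124, 0.363, 0, 0, 0, 0.26, 0.124, 0.363, 0, 0, 0, 0.26, 0.124, 0.363, 0, 0, 0])

```text
time_s: 17.25
position: [0.7035, -0.0598, 0.173]
ee_rot: [0.001, 0.94, 0.342, 0.001]
ft_force: [0.4, -0.8, 1.7]
grip_width: 0.0855
grasp_force: 0.0
```

```bash
python3 chk2.py
python3 - <<'E'
from h import *
s=snapshot("scene"); p,_=cur(); u=px(s,p)[0].astype(int); save("c4",cv2.resize(s["image"][u[1]-60:u[1]+60,u[0]-80:u[0]+80],None,fx=4,fy=4,interpolation=cv2.INTER_CUBIC))
for k in (.022,.01,0): print(px(s,p-[0,0,k])[0]-u+[80,60])
E
```

```text
[ 0.7035 -0.0598  0.173 ] [[0.766, 0.642, 0.002], [0.642, -0.766, -0.002], [0.001, 0.003, -1.0]] [ 0.642  0.867 -1.019  1.434  0.754  1.257 -1.322]
held 426 [ 0.7062 -0.0584  0.0862] [-0. -0.] upright fit [ 0.7061 -0.0581]
held 495 [ 0.7054 -0.0574  0.0867] [0.2 0.1] upright fit [ 0.7055 -0.0575]
low 268 [ 0.5581 -0.2265  0.0862] [-0.1 -0.2] upright fit [ 0.5581 -0.2263]
low 268 [ 0.5581 -0.2265  0.0862] [-0.1 -0.2] upright fit [ 0.5581 -0.2263]
[81.24947183 65.96898079]
[81.00546392 63.02070539]
[80.79982791 60.5341981 ]
```

View pics/c4.png

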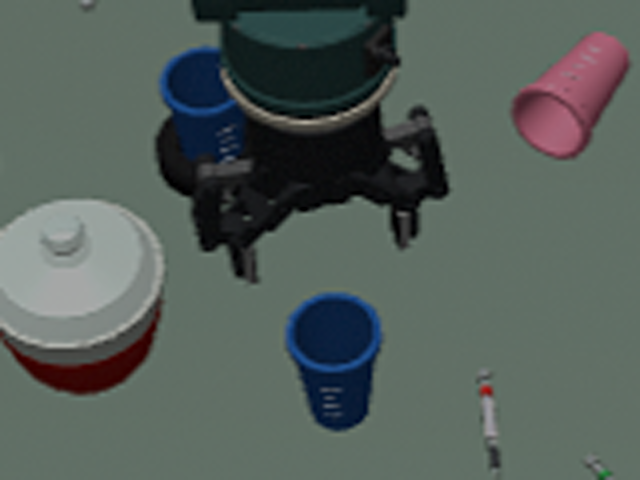

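The beaker stands upright at (335,360), with the open fingers above it at (250,275) and (402,240). I'll measure the fingertip height from depth.

Run:
```python
from h import *
s=snapshot("scene"); p,r=cur(); X=cloud(s).reshape(-1,3); m=(np.linalg.norm(X[:,:2]-p[:2],axis=1)<.08)&(X[:,2]>.11)&(X[:,2]<.19); Q=(X[m]-p)@r
for sg in (-1,1):
    q=Q[(Q[:,1]*sg>.03)]; i=np.argsort(-q[:,2])[:8]; print(q[i].round(4).tolist())
print(go(p,r,[.7045,-.0576,.110],rot(.7,0)))
```

```text
[[-0.0011, -0.042, 0.0107], [0.0101, -0.0416, 0.0081], [-0.0069, -0.0412, 0.006], [0.0, -0.0419, 0.0052], [0.0087, -0.047, 0.0039], [0.011, -0.0439, 0.0036], [-0.0081, -0.0416, 0.0036], [0.0039, -0.0507, 0.0035]]
[[0.0076, 0.0506, 0.0085], [0.0101, 0.0462, 0.0069], [0.0105, 0.0486, 0.0053], [0.0061, 0.0548, 0.0048], [0.0104, 0.0483, 0.0015], [0.009, 0.0455, 0.0005], [0.0062, 0.0568, -0.0001], [0.0047, 0.0517, -0.0001]]
[0.0061, -0.0033, 0.2068, 0.0007, 0.0002, -0.0005]
```

>>> drive_tool(rows=[0.006, -0.003, 0.05, 0.001, 0, -0.0005, 0.006, -0.003, 0.12, 0.001, 0, -0.0005, 0.006, -0.003, 0.18, 0.001, 0, -0.0005, 0.006, -0.003, 0.22, 0.001, 0, -0.0005, 0.006, -0.003, 0.25, 0.001, 0, -0.0005, 0.006, -0.003, 0.269, 0.001, 0, -0.0005, 0.006, -0.003, 0.269, 0.001, 0, -0.0005])

```text
time_s: 18.42
position: [0.7044, -0.0574, 0.0904]
ee_rot: [-0.001, 0.939, 0.343, -0.001]
ft_force: [0.5, -0.0, -1.0]
grip_width: 0.0851
grasp_force: 0.0
```

```bash
python3 chk.py
```

```text
[ 0.7044 -0.0574  0.0904] 163.0 0.1 [ 0.615  0.954 -0.961  1.474  0.821  1.151 -1.362]
469 [ 0.706  -0.0577  0.0869] [0.5 0.2] 0.0008958180385803365 foot [ 0.7053 -0.058   0.0019]
```

>>> drive_tool(rows=[0, 0, -0.005, 0, 0, 0, 0, 0, -0.005, 0, 0, 0, 0, 0, -0.005, 0, 0, 0])

```text
time_s: 18.9
position: [0.7045, -0.0574, 0.0922]
ee_rot: [-0.001, 0.939, 0.343, -0.001]
ft_force: [-1.0, 0.1, -0.3]
grip_width: 0.0854
grasp_force: 0.0
```

>>> drive_tool(rows=[0, 0, 0, 0, 0, 0, 0, 0, 0, 0, 0, 0, 0, 0, 0, 0, 0, 0, 0, 0, 0, 0, 0, 0, 0, 0, 0, 0, 0, 0, 0, 0, 0, 0, 0, 0, 0, 0, 0, 0, 0, 0, 0, 0, 0, 0, 0, 0], grip=0.5)

```text
time_s: 19.9
position: [0.7047, -0.0573, 0.0927]
ee_rot: [-0.001, 0.939, 0.343, -0.0]
ft_force: [-1.9, 0.3, 7.3]
grip_width: 0.0574
grasp_force: 63.6
```

```bash
python3 chk.py; python3 -c "
from h import *
p,r=cur(); print([get_state()['position'][2] for _ in range(3)]); print(go(p,r,p+[0,0,.14],rot(.7,0)))"
```

```text
[ 0.7047 -0.0573  0.0927] 148.7 0.1 [ 0.615  0.952 -0.963  1.473  0.82   1.153 -1.361]
465 [ 0.7058 -0.0569  0.0859] [0.1 0.2] 0.0007994789996775761 foot [ 0.7057 -0.0573  0.0009]
[np.float64(0.09273106889804794), np.float64(0.09273106889804794), np.float64(0.09273106889804794)]
[-0.0002, -0.0006, -0.4667, -0.0004, 0.0001, 0.0001]
```

>>> drive_tool(rows=[0, 0, -0.06, 0, 0, 0, 0, 0, -0.2, 0, 0, 0, 0, 0, -0.35, 0, 0, 0, 0, 0, -0.467, 0, 0, 0, 0, 0, -0.467, 0, 0, 0])

```text
time_s: 20.62
position: [0.7056, -0.057, 0.2362]
ee_rot: [0.0, 0.939, 0.343, 0.001]
ft_force: [-0.4, -0.5, -1.3]
grip_width: 0.0575
grasp_force: 64.3
```

```bash
python3 chk.py; python3 -c "
from h import *
p,r=cur(); print(go(p,r,[.5565,-.2265,.22],rot(.7,0)))"
```

```text
[ 0.7056 -0.057   0.2362] 9.8 0.1 [ 0.646  0.814 -1.056  1.373  0.706  1.35  -1.289]
583 [ 0.7077 -0.0564  0.2286] [1.1 1.5] 0.0008513196990932552 foot [ 0.706  -0.0586  0.1436]
[-0.7403, 0.1125, 0.0427, -0.0004, 0.0003, 0.0001]
```

>>> drive_tool(rows=[-0.15, 0.02, 0, 0, 0, 0, -0.33, 0.05, 0, 0, 0, 0, -0.5, 0.075, 0, 0, 0, 0, -0.65, 0.1, 0.02, 0, 0, 0, -0.74, 0.112, 0.043, 0, 0, 0, -0.74, 0.112, 0.043, 0, 0, 0, -0.74, 0.112, 0.043, 0, 0, 0, -0.74, 0.112, 0.043, 0, 0, 0])

```text
time_s: 21.72
position: [0.5571, -0.2252, 0.2195]
ee_rot: [-0.001, 0.939, 0.344, -0.001]
ft_force: [-0.2, -0.3, 0.4]
grip_width: 0.0575
grasp_force: 64.3
```

```bash
cat > chk3.py <<'E'
from h import *
p,r=cur(); print(p.round(4),np.degrees(np.arccos(min(1,-r[2,2]))).round(2))
c=[.557,-.2265]; PP=blue_pts(c,.07,.025); H=p[2]-.0927
for n,Q in zip(("scene","top"),PP):
    a=Q[(Q[:,2]<min(.09,H))]; b=Q[(Q[:,2]>H+.01)&(Q[:,2]<H+.1)]
    if len(a)>40: print(n,"low",len(a),fit(a,c,f_up).x.round(4))
    if len(b)>40:
        f=fit5(b,[c[0],c[1],H+.085,0,0]); print(n,"up",len(b),fit(b-[0,0,H],c,f_up).x.round(4),"f5",f.x[:3].round(4),np.degrees(f.x[3:]).round(1))
E
python3 chk3.py; python3 chk3.py
```

```text
[ 0.5571 -0.2252  0.2195] 0.13
scene low 322 [ 0.5576 -0.2257]
scene up 385 [ 0.5582 -0.2247] f5 [ 0.5579 -0.224   0.2133] [-0.9  1.6]
top low 101 [ 0.5561 -0.2263]
top up 89 [ 0.5569 -0.2266] f5 [ 0.5569 -0.2269  0.2117] [ 0.1 -0.6]
[ 0.557  -0.2254  0.2195] 0.12
scene low 307 [ 0.5581 -0.2265]
scene up 392 [ 0.558  -0.2252] f5 [ 0.5583 -0.2254  0.2117] [ 0.5 -0. ]
top low 101 [ 0.5563 -0.2265]
top up 91 [ 0.556  -0.2256] f5 [ 0.5561 -0.2264  0.212 ] [-0.3 -0.6]
```

Aligned to about 1 mm. I'll lower to just short of wall contact.

>>> drive_tool(rows=[-0.002, 0.001, 0.06, 0, 0, 0, -0.002, 0.001, 0.12, 0, 0, 0, -0.002, 0.001, 0.18, 0, 0, 0, -0.002, 0.001, 0.23, 0, 0, 0, -0.002, 0.001, 0.27, 0, 0, 0, -0.002, 0.001, 0.295, 0, 0, 0, -0.002, 0.001, 0.31, 0, 0, 0, -0.002, 0.001, 0.315, 0, 0, 0])

```text
time_s: 22.92
position: [0.5562, -0.2268, 0.125]
ee_rot: [-0.001, 0.939, 0.343, -0.001]
ft_force: [0.4, 1.0, -0.6]
grip_width: 0.0572
grasp_force: 64.3
```

```bash
python3 chk3.py; python3 chk3.py
```

```text
[ 0.5562 -0.2268  0.125 ] 0.11
scene up 398 [ 0.5594 -0.2254] f5 [ 0.5578 -0.2269  0.1169] [-2.4 -3. ]
top up 87 [ 0.5512 -0.2227] f5 [ 0.5562 -0.2266  0.1149] [ 6.7 -6.6]
[ 0.5562 -0.2268  0.1251] 0.11
scene up 410 [ 0.5585 -0.2257] f5 [ 0.557  -0.2269  0.1171] [-3.  -2.6]
top up 89 [ 0.5512 -0.2225] f5 [ 0.5547 -0.226   0.1162] [ 3.9 -5.1]
```

>>> drive_tool(rows=[0, 0, 0.012, 0, 0, 0, 0, 0, 0.024, 0, 0, 0, 0, 0, 0.024, 0, 0, 0, 0, 0, 0.024, 0, 0, 0])

```text
time_s: 23.62
position: [0.5561, -0.2268, 0.1177]
ee_rot: [-0.001, 0.939, 0.343, -0.001]
ft_force: [-0.1, 1.4, -0.8]
grip_width: 0.0575
grasp_force: 64.2
```

>>> drive_tool(rows=[0, 0, 0.003, 0, 0, 0, 0, 0, 0.007, 0, 0, 0, 0, 0, 0.007, 0, 0, 0, 0, 0, 0.007, 0, 0, 0])

```text
time_s: 24.12
position: [0.5561, -0.2268, 0.1157]
ee_rot: [-0.001, 0.939, 0.343, -0.001]
ft_force: [-0.0, 1.7, 0.1]
grip_width: 0.0575
grasp_force: 64.4
```

>>> drive_tool(rows=[0.0013, -0.0015, 0.002, 0, 0, 0, 0.0013, -0.0015, 0.0035, 0, 0, 0, 0.0013, -0.0015, 0.0035, 0, 0, 0, 0.0013, -0.0015, 0.0035, 0, 0, 0])

```text
time_s: 24.62
position: [0.5562, -0.2263, 0.1147]
ee_rot: [-0.001, 0.939, 0.343, -0.001]
ft_force: [0.9, 0.7, 1.2]
grip_width: 0.0569
grasp_force: 64.5
```

>>> drive_tool(rows=[0, 0, 0.002, 0, 0, 0, 0, 0, 0.0035, 0, 0, 0, 0, 0, 0.0035, 0, 0, 0, 0, 0, 0.0035, 0, 0, 0])

```text
time_s: 25.12
position: [0.5561, -0.2262, 0.1136]
ee_rot: [-0.001, 0.939, 0.343, -0.001]
ft_force: [0.7, 0.1, 3.0]
grip_width: 0.0572
grasp_force: 64.6
```

>>> drive_tool(rows=[0, 0, 0.002, 0, 0, 0, 0, 0, 0.004, 0, 0, 0, 0, 0, 0.004, 0, 0, 0, 0, 0, 0.004, 0, 0, 0])

```text
time_s: 25.62
position: [0.5561, -0.2262, 0.1124]
ee_rot: [-0.001, 0.939, 0.343, -0.001]
ft_force: [1.5, -0.1, 3.9]
grip_width: 0.057
grasp_force: 64.6
```

>>> drive_tool(rows=[0, 0, 0.002, 0, 0, 0, 0, 0, 0.0035, 0, 0, 0, 0, 0, 0.0035, 0, 0, 0, 0, 0, 0.0035, 0, 0, 0])

```text
time_s: 26.12
position: [0.5561, -0.2262, 0.1113]
ee_rot: [-0.001, 0.939, 0.343, -0.001]
ft_force: [3.2, 0.6, 4.4]
grip_width: 0.0571
grasp_force: 64.8
```

Run:
```python
from h import *
F=[];Z=[]
for i in range(8):
    snapshot("scene"); s=get_state(); F.append(s["ft_force"]);Z.append(s["position"][2])
print(np.mean(F,0),np.std(F,0),np.mean(Z))
```

```text
[2.0188201  0.18005035 4.9379492 ] [0.52786201 0.4549534  0.49732545] 0.11135177211416689
```

>>> drive_tool(rows=[0.001, 0.0009, 0.001, 0, 0, 0, 0.001, 0.0009, 0.0023, 0, 0, 0, 0.001, 0.0009, 0.0023, 0, 0, 0, 0.001, 0.0009, 0.0023, 0, 0, 0])

```text
time_s: 27.02
position: [0.5563, -0.2262, 0.1106]
ee_rot: [-0.001, 0.939, 0.343, -0.001]
ft_force: [0.9, 0.3, 4.8]
grip_width: 0.0572
grasp_force: 64.9
```

```bash
cat > chk4.py <<'E'
from h import *
F=[];Z=[];D=[]
for i in range(6):
    s=snapshot("scene"); t=get_state(); F.append(t["ft_force"]);Z.append(t["position"]); D.append(s["depth"])
s["depth"]=np.median(D,0); h=cv2.cvtColor(s["image"],cv2.COLOR_RGB2HSV); X=cloud(s); c=np.mean(Z,0)
print(np.mean(F,0).round(2),c.round(4))
m=(h[...,0]>100)&(h[...,0]<125)&(h[...,1]>130)&(np.hypot(X[...,0]-c[0],X[...,1]-c[1])<.05)&(X[...,2]>.025)
np.save("nest.npy",X[m]); save("c5",cv2.resize(s["image"][170:270,185:300],None,fx=5,fy=5,interpolation=cv2.INTER_CUBIC))
E
python3 chk4.py
```

```text
[0.77 0.32 5.18] [ 0.5563 -0.2262  0.1106]
```

View pics/c5.png

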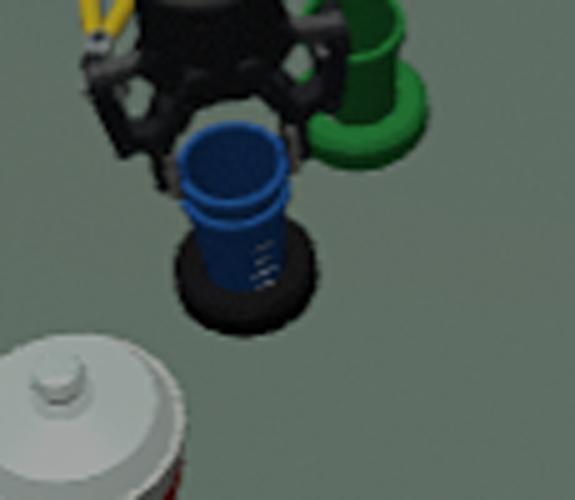

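The picture shows blue nested straight in blue, upper rim front at (235,203) and lower rim at (235,225); ring, green beaker and jar are untouched. I'll measure the rim gap from the averaged depth.

```bash
cat > gap.py <<'E'
from h import *
P=np.load("nest.npy"); P=P[P[:,2]<.125]
def res(v,P):
    a=surf(P-[v[0],v[1],v[2]]); b=surf(P-[v[0],v[1],v[2]+v[3]])
    a=np.where(P[:,2]>v[2]+.087,1,a)
    b=np.where(P[:,2]<v[2]+.081,1,b)
    return np.where(abs(a)<abs(b),a,b)
for g in (.016,.018,.020,.022): 
    f=least_squares(lambda v:res([*v,g],P),[.557,-.226,.001],loss="soft_l1",f_scale=.002,diff_step=1e-4); print(g,f.x.round(4),f.cost*1e6/len(P))
up=P[P[:,2]>.099]; print(len(P),len(up),np.sort(P[:,2])[-15:].round(4))
E
python3 gap.py
python3 - <<'E'
# top camera: rim-top heights of held vs. orange (known 85 mm) for depth bias
from h import *
D=[]
for i in range(6):
    s=snapshot("scene"); D.append(s["depth"])
s["depth"]=np.median(D,0); X=cloud(s); h=cv2.cvtColor(s["image"],cv2.COLOR_RGB2HSV)
def rimz(c,z,lo,hi):
    # near (camera-side, front) rim-top points: ring radius 26-30
    rr=np.hypot(X[...,0]-c[0],X[...,1]-c[1]); m=(rr>.0262)&(rr<.0292)&(X[...,2]>z-.012)&(X[...,2]<z+.01)&(h[...,0]>=lo)&(h[...,0]<=hi)&(h[...,1]>120)
    return m.sum(),np.median(X[...,2][m]).round(4),np.percentile(X[...,2][m],75).round(4)
m=(h[...,0]>100)&(h[...,0]<125)
print("nest",rimz((.557,-.2262),.103,100,125))
PO=X[(h[...,0]>5)&(h[...,0]<20)&(h[...,1]>130)&(np.hypot(X[...,0]-.55,X[...,1]-.225)<.08)&(X[...,2]>.03)]
f=fit5(PO,[.55,.225,.085,0,0]); print("orange",f.x.round(4),rimz(f.x[:2],.085,5,20))
E
```

```text
0.016 [ 0.5574 -0.2261  0.0023] 0.8371038371216187
0.018 [ 0.5581 -0.2262  0.0029] 0.7160180696943776
0.02 [ 0.5578 -0.2262  0.0025] 0.727137998571896
0.022 [ 0.5578 -0.2261  0.0021] 0.7263574324635016
562 99 [0.1034 0.1034 0.1035 0.1036 0.1037 0.1047 0.1065 0.1076 0.1089 0.1102
 0.1106 0.1133 0.1157 0.1165 0.1232]
nest (np.int64(65), np.float64(0.1007), np.float64(0.1019))
orange [ 0.5454  0.2244  0.0851  0.042  -0.0324] (np.int64(101), np.float64(0.0814), np.float64(0.0834))
```

>>> drive_tool(rows=[0, 0, 0.001, 0, 0, 0, 0, 0, 0.0023, 0, 0, 0, 0, 0, 0.0023, 0, 0, 0, 0, 0, 0.0023, 0, 0, 0])

```text
time_s: 28.12
position: [0.5564, -0.2262, 0.1099]
ee_rot: [-0.001, 0.939, 0.343, -0.001]
ft_force: [0.4, -0.3, 6.2]
grip_width: 0.0571
grasp_force: 64.9
```

```bash
python3 chk4.py
```

```text
[0.28 0.02 6.36] [ 0.5564 -0.2262  0.1099]
```

>>> drive_tool(rows=[0, 0, 0, 0, 0, 0, 0, 0, 0, 0, 0, 0, 0, 0, 0, 0, 0, 0, 0, 0, 0, 0, 0, 0, 0, 0, 0, 0, 0, 0, 0, 0, 0, 0, 0, 0], grip=1)

```text
time_s: 29.18
position: [0.5565, -0.2262, 0.1099]
ee_rot: [-0.001, 0.939, 0.343, -0.001]
ft_force: [-0.1, 0.7, 1.5]
grip_width: 0.0855
grasp_force: 0.0
```

>>> drive_tool(rows=[0, 0, -0.03, 0, 0, 0, 0, 0, -0.08, 0, 0, 0, 0, 0, -0.2, 0, 0, 0, 0, 0, -0.4, 0, 0, 0, 0, 0, -0.5, 0, 0, 0, 0, 0, -0.5, 0, 0, 0])

```text
time_s: 29.92
position: [0.5577, -0.2262, 0.2631]
ee_rot: [0.001, 0.939, 0.343, 0.001]
ft_force: [-0.2, 0.7, -1.3]
grip_width: 0.0854
grasp_force: 0.0
```

```bash
cat > gap2.py <<'E'
from h import *
def stack(cam,n=8):
    D=[]
    for i in range(n):
        s=snapshot(cam); D.append(s["depth"])
    s["depth"]=np.median(D,0); return s
for cam in ("scene","top"):
    s=stack(cam); X=cloud(s); h=cv2.cvtColor(s["image"],cv2.COLOR_RGB2HSV)
    for n,c,lo,hi in (("nest",(.557,-.2264),100,125),("orange",(.547,.2245),5,20),("green",(.424,-.2195),45,80)):
        m=(h[...,0]>=lo)&(h[...,0]<=hi)&(h[...,1]>120)&(np.hypot(X[...,0]-c[0],X[...,1]-c[1])<.05)&(X[...,2]>.03); Q=X[m]
        z0=.103 if n=="nest" else .085
        if n=="nest": Q=Q[Q[:,2]>.092]
        if len(Q)<50: print(cam,n,len(Q)); continue
        f=fit5(Q,[*c,z0,0,0]); rr=np.hypot(Q[:,0]-f.x[0],Q[:,1]-f.x[1]); k=Q[(rr>.026)&(rr<.0295)&(abs(Q[:,2]-z0)<.012)][:,2]
        print(cam,n,len(Q),f.x[:3].round(4),np.degrees(f.x[3:]).round(1),"rim z med/75",len(k),np.percentile(k,[50,75]).round(4))
    if cam=="scene": save("c6",cv2.resize(s["image"][150:300,160:420],None,fx=3,fy=3,interpolation=cv2.INTER_CUBIC))
E
python3 gap2.py
```

```text
scene nest 167 [ 0.5587 -0.2239  0.1165] [-0.7  7.4] rim z med/75 93 [0.0989 0.1008]
scene orange 512 [0.5449 0.2248 0.0847] [ 0.8 -1. ] rim z med/75 123 [0.0824 0.0838]
scene green 410 [ 0.4248 -0.2227  0.0842] [-0.8  0.4] rim z med/75 77 [0.0824 0.0834]
top nest 121 [ 0.5499 -0.2102  0.1937] [-2.8  8.4] rim z med/75 8 [0.101  0.1015]
top orange 453 [0.5426 0.225  0.0841] [-0.1  0.8] rim z med/75 166 [0.0831 0.0839]
top green 437 [ 0.4231 -0.2199  0.0843] [-0.2  0.6] rim z med/75 153 [0.0829 0.0838]
```

View pics/c6.png

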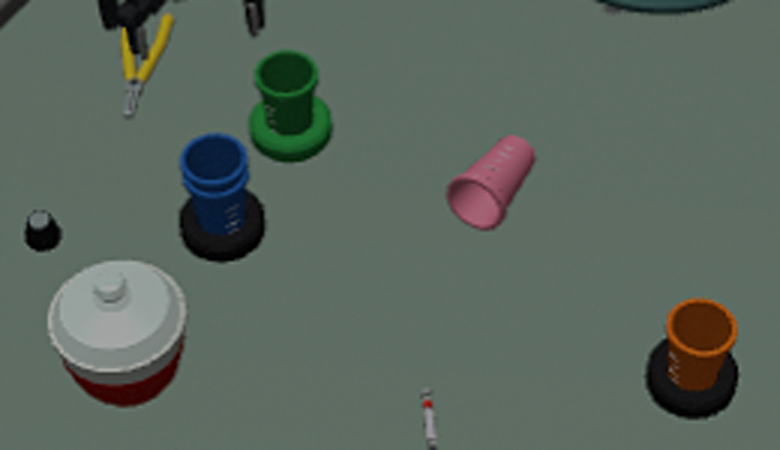

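The picture shows blue nested straight in blue at (215,180). Its rim gap from depth is about 17–18 mm. Green, pink, orange, jar and loupe are in place, and the gripper is clear above.

```bash
python3 -c "
from bench import *
print(job_done())"
```

```text
the job is handed in; nothing more can be done
None
```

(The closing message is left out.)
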